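Clip the fridge key onto the snap hook

ROBOT

A 7-joint arm with a two-finger parallel gripper is mounted at the origin on the work surface. World frame = base frame: x ahead of the robot, y to its left, z up, the work surface at z = 0. Lengths are in m, angles in rad, forces in N, time in s.
With the tool pointing down it reaches from about 0.425 to 1.025 m from the base axis. Payload 9.4 kg.
Tool frame: the origin (TCP) lies midway between the tips of the shut fingers; the grasp point (between the pads) lies 19 mm behind it (manip.pinch_z is the z of the grasp point in the tool frame, in m); z points along the fingers, x is the direction in which the jaws open and shut, and the axes are right-handed (so a half turn about z gives the same grasp; the last joint's range is limited). The gripper opens to 85 mm and grips with 20 to 120 N. Pads are 22 mm wide; open, the fingers measure 114 mm over their backs; the gripper's body (76 mm by 85 mm) begins 54 mm behind the grasp point. The pads swing forward as they close: fully open they stand 13 mm farther back than shut.
Start: joints at [-1.365, 0.599, -0.003, 1.599, 0.002, 0.943, -0.08], TCP at [0.202, 0.696, 0.231] pointing down, gripper open.
Joint ranges: [-2.57, 2.57], [-0.35, 1.97], [-1.29, 1.29], [0.11, 2.56], [-1.05, 4.19], [0.11, 1.86], [-2.63, 2.63]. Speed limits (rad/s): [2.22, 2.22, 3.01, 3.01, 3.14, 3.14, 3.14].

INTERFACE

Orientations are given as a unit quaternion [w, x, y, z].
In Python, from bench import manip, eyes gives the robot as it stands. The module is installed in compiled form; this text tells all that it offers.
- The arm moves only by the shell command python3 -m handwheel 'ROWS' [FORCE]. ROWS is JSON, a list of rows, each a list of 3 entries, a list of its own where there are three numbers: the gripper command: -1 is shut, 1 is fully open, values between are in proportion, then the shift along the tool's x, y, z in mm, then the turn, a rotation vector about the tool's x, y, z in degrees. A call has 1 to 8 rows; each row shifts and turns the pose as measured when the row begins, along the tool's axes as they then stand; what a row does not reach is not made up. A row lasts 1/10 s, in which the tool goes at most 50 mm and 8.59 degrees, less where a joint would pass 70% of its speed; a pose out of reach is approached as far as the arm can. A call with a gripper value outside its range is refused whole. The fingers move at their own pace and stop on an object; FORCE is the grip in N (left out, the last holds). Time passes only in rows, so rows that do not move let the fingers close. It gives the time, the measured TCP pose, the force and the opening at its end, in the units of the state.
- manip.read_state(): the state, without advancing time (a new reading comes with each control period).
- eyes.grab_frame(name): name is "side" or "top"; returns a dict with "frame" (420x560x3 uint8, blue, green, red), "vertical_fov" (degrees; the focal length in pixels is half the picture's height over the tangent of half this angle, whatever the lens; pixels are square), "cx", "cy" (the principal point, pixels), "distortion" ([k1, k2, p1, p2, k3] as OpenCV has them; the pictures are not rectified), "xyz" and "orientation" of the camera in the world. Camera axes: x right, y down, z forward; pixel columns grow to the right and rows downward; lengths in m; the calibration is good to about 2 mm. A picture is of the moment at which its call begins. There is no depth.
- manip.sign_off(): hands the job in, once; it reports no verdict.
The state is a dict: "t": time; "joints": joint angles; "qd": joint speeds; "tau": joint torques, N m; "tcp_pos": TCP position; "tool_rot": TCP orientation; "force": force on the tool from outside, world axes, zero at the start; "torque": the same for the moment, N m; "finger_gap": opening from 0.0 (shut) to 1.0 (fully open).
Only numpy, scipy, OpenCV 4.12 (cv2) and the standard library are available. Lean on these libraries where they do the work, as an engineer would, in place of code of your own. Each camera call takes 0.05 s, during which the arm holds its last target.

TASK

Pick up the sample-fridge key and clip it onto the snap hook of the key stand: push its steel eye, held level, gently against the hook's sprung gate until you feel the gate let go and snap shut behind the eye, without ramming the eye into the back of the hook. Only once the eye is free inside, lower it and let go, so that the key is left hanging in the hook; leave the other things on the counter alone.

Things in the scene. Friction and masses are not known exactly. Their poses are not given: they have to be found in the camera images.
- key_centre (a point): Centre of the head of the key, which lies flat on the counter (9 mm above it). Head: grey plastic block 60 long (x) x 28 wide (y) x 18 mm high (z). Own +x points along the key to its eye, z up. A steel blade 9 mm wide sticks out 38 mm from the -x end. Weight about 60 g
- key_eye (a point): Middle of the far cross-bar of the key's rigid eye, 76 mm from key_centre along the key's +x, same height. The eye is a loop of 4.4 mm round steel wire in the key's x-y plane, 24 mm wide between wire centres, its bar's centre 46 mm out from the head's +x end; the bar runs along y. Axes as key_centre
- key: The key as a whole (origin under the middle of the head, on its underside; axes as key_centre)
- stand: Fixed steel key stand with its snap hook. Origin on the counter below the hook's gate; own +x: the direction to push the eye into the hook; z up. Post 16 mm thick, 227 mm high at x = 155 mm; foot 70 mm wide, 12 mm thick, x = 80 to 200 mm. More than 18 N on the stand or hook counts as ramming
- hook_clamp (a point): Clamp on the post at x = 155, z = 205 mm (stand axes). It holds, firmly, a level rod towards -x that carries the hook. Rod and hook may stand up to 40 mm further in (+x) or out (-x) than all hook points given here: this shift is in no reported pose and must be felt or seen
- hook_spine (a point): Hook's rigid far side: wire centre at x = 39, z = 205 mm (stand axes, before the shift). The hook is a ring of 6 mm round steel wire in the stand's x-z plane, y = 0; its top wire is centred at z = 228 mm. An eye's bar strikes the spine when the bar's centre is at x = 34 mm
- hook_nose (a point): Tip of the hook's nose, at x = 0, z = 195 mm (stand axes, before the shift), the wire's end reaching 3 mm higher. The gap in the -x side between nose and top is shut by the gate. A bar must pass above the nose
- hook_gate (a point): Where to press the gate: x = 0, z = 206 mm (stand axes, before the shift), good within 4 mm up or down. The gate is a 5 mm rod, 26 mm long, hinged at z = 222, hanging to the nose; a spring shuts it. It yields from 3 to 4 N and takes up to 5 to 10 N; the force vanishes as it snaps. A level eye's bar touches it with its centre at x = -4 and has it snap shut behind at x = 22 to 28 mm
- hook_bow (a point): Bottom of the hook's bow: wire centre, x = 14, z = 175 mm (stand axes, before the shift); level from x = 10 to 27 mm. A hanging key rests with its eye's bar about 5 mm above it
- rack: Bystander: black tube rack, 100 x 50 mm, 88 mm high with its tubes. Origin under its centre
- tub: Bystander: open clear plastic tub, 160 x 110 x 55 mm. Origin under its centre
- gel: Bystander: white bottle, 60 mm across, 140 mm high. Origin under its centre

How it is judged:
On the way, in this order (a step that is already met when the one before it is completed fails the run):
1. the key is lifted clear of the counter (height (world z) of key_centre above 0.08 m), for 0.1 s.
2. the eye, at the height of the gate, presses against the hook (contact force between key and stand above 2 N and z of key_eye in the frame of stand between 0.192 and 0.22 m), for 0.1 s.
3. the gate has let go: the eye, still at the height of the gate, is free of force again before it is lowered (contact force between key and stand below 1 N and z of key_eye in the frame of stand between 0.196 and 0.22 m), for 0.1 s.
At the end, for the whole second after the job is handed in: The key hangs from the bow of the hook by its eye: the eye's bar is inside the hook at the height of the bow (within 7 mm of resting on it), the key points downwards (within 0.9 rad: it may still sway a little) and moves at under 0.5 m/s (z of key_eye in the frame of stand between 0.173 and 0.187 m and x of key_eye in the frame of stand between -0.04 and 0.076 m and y of key_eye in the frame of stand between -0.012 and 0.012 m and angle between key's own x axis and vertical below 0.9 rad and linear speed of key below 0.5 m/s); the robot touches nothing.
It fails at once if the stand or hook is rammed with more than 18 N (contact force between stand and anything else above 18 N).
It fails at once if a bystander (rack, tub or bottle) is moved more than 15 mm (distance of any of rack, tub, gel from where it was at the start of the episode above 0.015 m).
It also fails if it takes over 67 s, if anything falls off the work surface, if the arm or the gripper's body presses on something with over 40 N, if the wrist force passes 120 N, or if a joint passes its speed limit or range.

## Working session

There is one attempt and no reset: what is moved stays moved. The work goes in short steps, Python scripts to look and compute and a shell command to move; the robot and the scene stay as the last step left them, time stands still between calls to the robot, and variables do not carry over. Pictures are saved under pics/ and viewed, and the job is handed in when it is done.

```bash
mkdir -p pics; ls; cat > h.py <<'E'
import numpy as np, cv2
from bench import manip, eyes
from scipy.spatial.transform import Rotation as R
def rot(q): return R.from_quat([q[1],q[2],q[3],q[0]])
def K(f):
    fl=f["frame"].shape[0]/2/np.tan(np.radians(f["vertical_fov"])/2)
    return np.array([[fl,0,f["cx"]],[0,fl,f["cy"]],[0,0,1]]),np.array(f["distortion"],float)
def ray(f,uv):
    k,d=K(f); p=cv2.undistortPoints(np.array(uv,float).reshape(-1,1,2),k,d).reshape(-1,2)
    v=np.c_[p,np.ones(len(p))]@rot(f["orientation"]).as_matrix().T
    return np.array(f["xyz"]),v
def onplane(f,uv,z):
    o,v=ray(f,uv); return o+v*((z-o[2])/v[:,2])[:,None]
def proj(f,P):
    k,d=K(f); Rm=rot(f["orientation"]).as_matrix().T
    return cv2.projectPoints(np.array(P,float).reshape(-1,1,3),cv2.Rodrigues(Rm)[0],-Rm@np.array(f["xyz"]),k,d)[0].reshape(-1,2)
def tri(f1,u1,f2,u2):
    o1,v1=ray(f1,[u1]);o2,v2=ray(f2,[u2]);a=v1[0]/np.linalg.norm(v1);b=v2[0]/np.linalg.norm(v2)
    s=np.linalg.lstsq(np.c_[a,-b],o2-o1,rcond=None)[0]
    p=o1+a*s[0];q=o2+b*s[1];return (p+q)/2,np.linalg.norm(p-q)
E
python3 - <<'E'
from h import *
import pickle
s=manip.read_state();print({k:np.round(v,3) for k,v in s.items()},manip.pinch_z)
F={}
for n in("side","top"):
    f=eyes.grab_frame(n);F[n]=f;cv2.imwrite(f"pics/{n}0.png",f["frame"]);print(n,f["vertical_fov"],f["cx"],f["cy"],f["distortion"],f["xyz"],f["orientation"])
pickle.dump(F,open("F0.pkl","wb"))
E
```

```text
pics
{'t': np.float64(0.0), 'joints': array([-1.365,  0.6  , -0.003,  1.6  ,  0.002,  0.943, -0.08 ]), 'qd': array([ 0.001,  0.002, -0.   ,  0.   , -0.   ,  0.   ,  0.001]), 'tau': array([-0.0000e+00, -7.7644e+01,  1.5640e+00, -2.5801e+01,  1.2000e-02,
        9.0000e-03,  0.0000e+00]), 'tcp_pos': array([0.202, 0.696, 0.23 ]), 'tool_rot': array([ 0.001,  0.8  ,  0.6  , -0.001]), 'force': array([0.165, 0.109, 0.209]), 'torque': array([0.007, 0.007, 0.014]), 'finger_gap': np.float64(1.0)} -0.0187
side 47.921432451547076 283.5470392804346 203.34534059199478 [-0.05031788  0.          0.          0.          0.        ] [0.35584786 0.78264714 0.85058689] [ 0.08146008 -0.18747955  0.88792892 -0.41206541]
top 53.79782844055043 278.388948187306 209.9157362446086 [-0.09429295  0.          0.          0.          0.        ] [0.61117907 0.011162   1.13099494] [-0.02662715  0.71640954 -0.69678965  0.02307706]
```

View pics/side0.png

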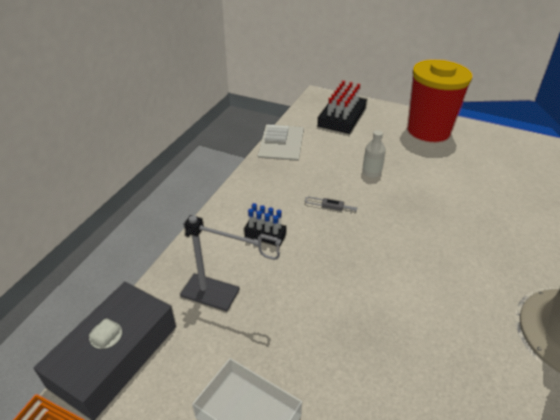

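View pics/top0.png

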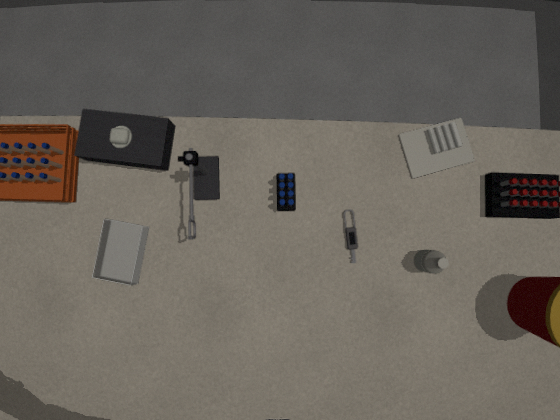

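```bash
python3 - <<'E'
from h import *
import pickle
F=pickle.load(open("F0.pkl","rb"))
def crop(n,x,y,w,h,s,o):
    cv2.imwrite(o,cv2.resize(F[n]["frame"][y:y+h,x:x+w],None,fx=s,fy=s,interpolation=cv2.INTER_CUBIC))
a=cv2.resize(F["top"]["frame"][195:275,320:380],None,fx=7,fy=7,interpolation=cv2.INTER_CUBIC)
b=cv2.resize(F["top"]["frame"][145:250,170:225],None,fx=5.33,fy=5.33,interpolation=cv2.INTER_CUBIC)
h=560;a=a[:h];b=b[:h]
b=np.vstack([b,np.zeros((max(0,h-b.shape[0]),b.shape[1],3),np.uint8)])
cv2.imwrite("pics/c_top.png",np.hstack([a,b]))
a=cv2.resize(F["side"]["frame"][190:220,295:365],None,fx=10,fy=10,interpolation=cv2.INTER_CUBIC)
b=cv2.resize(F["side"]["frame"][205:265,180:290],None,fx=5,fy=5,interpolation=cv2.INTER_CUBIC)
b=np.hstack([b,np.zeros((300,150,3),np.uint8)]); 
cv2.imwrite("pics/c_side.png",np.vstack([a,b]))if a.shape[1]==b.shape[1] else print(a.shape,b.shape)
E
```

```text
(no output)
```

View pics/c_top.png

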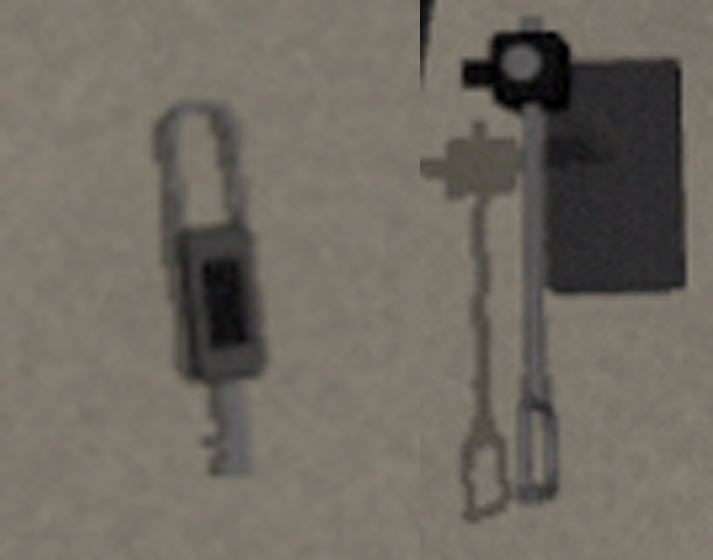

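View pics/c_side.png

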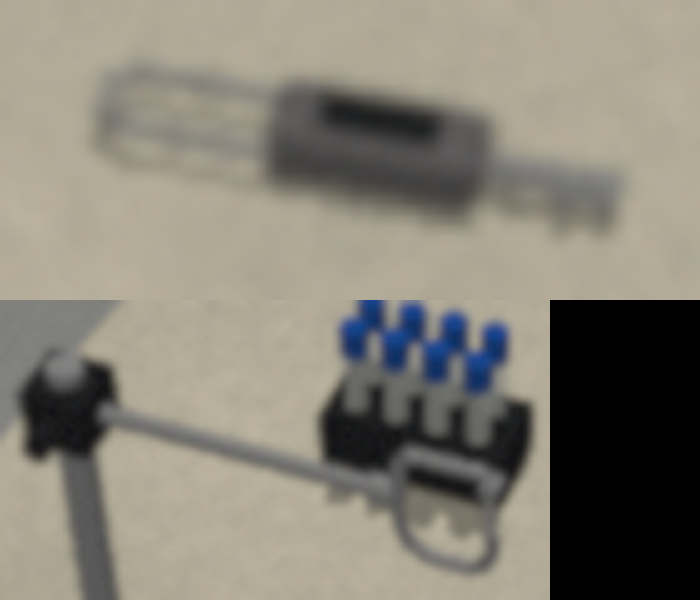

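```bash
python3 - <<'E'
from h import *
import pickle
F=pickle.load(open("F0.pkl","rb"));T=F["top"];S=F["side"]
def tp(x,y): return [320+x/7-.43,195+y/7-.43]
def th(x,y): return [170+(x-420)/5.33-.4,145+y/5.33-.4]
def sk(x,y): return [295+x/10-.45,190+y/10-.45]
def sh(x,y): return [180+x/5-.4,205+(y-300)/5-.4]
r=lambda a:np.round(a*1000,1)
print("eye bar,blade end top@9",r(onplane(T,[tp(197,106),tp(233,475)],.009)))
print("head top face corners@18",r(onplane(T,[tp(190,232),tp(245,226),tp(264,374),tp(205,380)],.018)))
print("side eye bar, blade end@9",r(onplane(S,[sk(103,115),sk(615,200)],.009)))
print("post/clamp top @227",r(onplane(T,[th(519,62)],.227)))
print("rod @205",r(onplane(T,[th(533,112),th(538,395)],.205)))
print("hook leftline @228",r(onplane(T,[th(527,400),th(524,495)],.228)))
print("hook rightline @175",r(onplane(T,[th(550,410),th(550,490)],.175)))
print("foot corners",r(onplane(T,[th(680,62),th(684,288),th(548,290)],.012)))
print("side post top",r(onplane(S,[sh(66,366)],.240)))
for n,u,v in [("clamp",th(519,62),sh(66,370)),("ringtop-near",th(524,495),sh(495,478)),("ringtop-far",th(527,400),sh(405,455)),("rod end",th(538,395),sh(390,490))]:
    p,g=tri(T,u,S,v);print(n,r(p),r(g))
E
```

```text
eye bar,blade end top@9 [[ 695.9 -170.8    9. ]
 [ 553.4 -187.3    9. ]]
head top face corners@18 [[ 646.5 -167.4   18. ]
 [ 649.4 -188.6   18. ]
 [ 592.8 -197.    18. ]
 [ 589.9 -174.2   18. ]]
side eye bar, blade end@9 [[ 695.  -162.5    9. ]
 [ 554.7 -186.4    9. ]]
post/clamp top @227 [[788.9 220.6 227. ]]
rod @205 [[771.8 218.6 205. ]
 [651.1 211.1 205. ]]
hook leftline @228 [[647.9 210.6 228. ]
 [608.9 210.3 228. ]]
hook rightline @175 [[646.  212.  175. ]
 [611.2 210.6 175. ]]
foot corners [[833.1 186.8  12. ]
 [716.2 180.   12. ]
 [713.3 249.9  12. ]]
side post top [[780.2 232.2 240. ]]
clamp [789.2 221.  225.3] 0.1
ringtop-near [609.  210.1 229.1] 0.3
ringtop-far [647.1 210.6 226.5] 1.8
rod end [651.8 211.2 206.1] 1.7
```

```bash
cat > d.py <<'E'
import sys
from h import *
# usage: d.py x y z(mm TCP) yaw(deg of tool y axis) pitch(deg: tool y up)
def target(yaw,pitch=0):
    y=np.array([np.cos(np.radians(yaw))*np.cos(np.radians(pitch)),np.sin(np.radians(yaw))*np.cos(np.radians(pitch)),np.sin(np.radians(pitch))])
    x=np.array([-np.sin(np.radians(yaw)),np.cos(np.radians(yaw)),0]); return np.c_[x,y,np.cross(x,y)]
def show(a=None):
    s=manip.read_state();Rm=rot(s["tool_rot"]).as_matrix()
    print("t %.2f"%s["t"],"tcp",np.round(np.array(s["tcp_pos"])*1000,1),"F",np.round(s["force"],2),"gap %.3f"%s["finger_gap"],"j",np.round(s["joints"],2))
    y=Rm[:,1];print("tool y yaw %.2f pitch %.2f; z %s"%(np.degrees(np.arctan2(y[1],y[0])),np.degrees(np.arcsin(y[2])),np.round(Rm[:,2],3)))
    if a:
        p=np.array(a[:3]);d=Rm.T@(p-np.array(s["tcp_pos"])*1000);G=target(*a[3:])
        print("shift tool mm",np.round(d,1),"turn tool deg",np.round(np.degrees(R.from_matrix(Rm.T@G).as_rotvec()),2))
if __name__=="__main__": show([float(v) for v in sys.argv[1:]] or None)
E
python3 -m handwheel '[[1,[0,0,0],[0,0,-8]],[1,[0,0,0],[0,0,-8]],[1,[0,0,0],[0,0,-7.6]]]' 60; python3 d.py 620 -180 150 7.3
```

```text
t: 0.4
tcp_pos: [0.2015, 0.6951, 0.2289]
tool_rot: [0.001, 0.655, 0.756, -0.002]
force: [0.1, 0.1, 0.0]
finger_gap: 0.998
t 0.40 tcp [201.5 695.1 228.9] F [0.09 0.11 0.03] gap 0.998 j [-1.29  0.6  -0.12  1.6   0.08  0.95  0.27]
tool y yaw 8.14 pitch -0.06; z [-0.    -0.004 -1.   ]
shift tool mm [-925.2  290.4   82.5] turn tool deg [-0.05  0.25  0.84]
```

```bash
M="python3 -m handwheel"; 
python3 -m handwheel '[[1,[-46,14,0],[0,0,0]],[1,[-46,14,0],[0,0,0]],[1,[-46,14,0],[0,0,0]],[1,[-46,14,0],[0,0,0]],[1,[-46,14,0],[0,0,0]],[1,[-46,14,0],[0,0,0]],[1,[-46,14,0],[0,0,0]],[1,[-46,14,0],[0,0,0]]]'; python3 d.py 620 -180 150 7.3
```

```text
t: 1.2
tcp_pos: [0.3663, 0.3407, 0.2254]
tool_rot: [-0.0, 0.649, 0.761, -0.004]
force: [1.6, -0.2, -0.3]
finger_gap: 0.997
t 1.20 tcp [366.3 340.7 225.4] F [ 1.63 -0.17 -0.28] gap 0.997 j [-0.76  0.35 -0.13  2.1   0.07  0.71  0.79]
tool y yaw 9.07 pitch -0.34; z [-0.005 -0.005 -1.   ]
shift tool mm [-553.8  168.8   76.9] turn tool deg [-0.34  0.26  1.77]
```

```bash

python3 -m handwheel '[[1,[-46,14,0],[0,0,0]],[1,[-46,14,0],[0,0,0]],[1,[-46,14,0],[0,0,0]],[1,[-46,14,0],[0,0,0]],[1,[-46,14,0],[0,0,0]],[1,[-46,14,0],[0,0,0]],[1,[-46,14,0],[0,0,0]],[1,[-46,14,0],[0,0,0]]]'; python3 d.py 620 -180 150 7.3
```

```text
t: 2.0
tcp_pos: [0.5385, -0.0204, 0.2263]
tool_rot: [-0.0, 0.649, 0.761, -0.004]
force: [0.9, 0.5, 0.5]
finger_gap: 1.0
t 2.00 tcp [538.5 -20.4 226.3] F [0.88 0.55 0.5 ] gap 1.000 j [-0.03  0.39 -0.05  2.03  0.04  0.74  1.62]
tool y yaw 9.14 pitch -0.36; z [-0.005 -0.005 -1.   ]
shift tool mm [-170.2   55.6   76.7] turn tool deg [-0.35  0.26  1.84]
```

```bash

python3 -m handwheel '[[1,[-42,14,15],[0,0,1]],[1,[-42,14,15],[0,0,0.8]],[1,[-42,14,15],[0,0,0]],[1,[-42,12,15],[0,0,0]],[1,[0,0,0],[0,0,0]]]'; python3 d.py 620 -180 80 7.3
python3 - <<'E'
from h import *
f=eyes.grab_frame("top");g=eyes.grab_frame("side")
a=cv2.resize(f["frame"][180:290,280:420],None,fx=4,fy=4,interpolation=cv2.INTER_CUBIC)
b=cv2.resize(g["frame"][120:260,260:400],None,fx=3.14,fy=3.14,interpolation=cv2.INTER_CUBIC)[:440]
b=b[:, :240*1] if 0 else b
cv2.imwrite("pics/ap.png",cv2.resize(np.hstack([a,b[:440,:440]]),None,fx=.79,fy=.79))
E
```

```text
t: 2.5
tcp_pos: [0.6183, -0.1949, 0.1638]
tool_rot: [0.001, 0.664, 0.748, -0.004]
force: [-0.5, -0.3, 0.3]
finger_gap: 0.997
t 2.50 tcp [ 618.3 -194.9  163.8] F [-0.53 -0.28  0.28] gap 0.997 j [ 0.23  0.58 -0.03  1.84  0.03  0.72  1.87]
tool y yaw 6.79 pitch -0.27; z [-0.004 -0.008 -1.   ]
shift tool mm [15.2  3.8 83.7] turn tool deg [-0.27  0.44 -0.51]
```

View pics/ap.png

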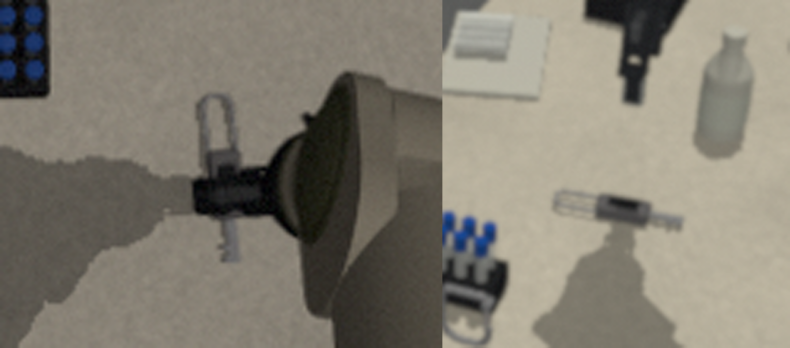

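```bash
python3 - <<'E'
from h import *
import pickle
F=pickle.load(open("F0.pkl","rb"));print(onplane(F["top"],[[440,262]],.14),onplane(F["side"],[[373,178],[378,135]],0.0),onplane(F["side"],[[378,133]],0.14))
E
python3 -m handwheel '[[1,[8,2,28],[-0.3,0.4,-0.3]],[1,[8,2,28],[0,0,0]],[1,[0,0,28],[0,0,0]],[1,[0,0,0],[0,0,0]]]'; python3 d.py 620 -180 2 7.3
```

```text
[[ 0.56565874 -0.376435    0.14      ]] [[ 0.5523875  -0.35582076  0.        ]
 [ 0.60086882 -0.59699802  0.        ]] [[ 0.56328695 -0.38032067  0.14      ]]
t: 3.0
tcp_pos: [0.6203, -0.1658, 0.0818]
tool_rot: [-0.0, 0.658, 0.753, 0.003]
force: [0.6, 0.6, -0.2]
finger_gap: 0.999
t 3.00 tcp [ 620.3 -165.8   81.8] F [ 0.58  0.63 -0.19] gap 0.999 j [ 0.2   0.68 -0.04  1.91  0.03  0.55  1.85]
tool y yaw 7.70 pitch 0.30; z [ 0.005  0.005 -1.   ]
shift tool mm [-14.4  -2.7  79.7] turn tool deg [ 0.3  -0.26  0.4 ]
```

```bash

python3 -m handwheel '[[1,[-7,-1,18],[0,0,0]],[1,[-4,-1,18],[0,0,0]],[1,[0,0,10],[0,0,0]],[1,[0,0,0],[0,0,0]],[1,[0,0,0],[0,0,0]]]'; python3 d.py 620 -180 2 7.3
```

```text
t: 3.5
tcp_pos: [0.6227, -0.171, 0.0412]
tool_rot: [0.001, 0.655, 0.755, 0.006]
force: [0.3, 0.0, 1.0]
finger_gap: 0.998
t 3.50 tcp [ 622.7 -171.    41.2] F [0.27 0.   1.04] gap 0.998 j [ 0.21  0.74 -0.04  1.92  0.04  0.47  1.86]
tool y yaw 8.10 pitch 0.60; z [ 0.01   0.007 -1.   ]
shift tool mm [-8.7 -4.4 39.1] turn tool deg [ 0.6 -0.3  0.8]
```

```bash

python3 -m handwheel '[[1,[-7,-3,16],[0.6,-0.3,0.6]],[1,[-2,-1,14],[0,0,0]],[1,[0,0,4],[0,0,0]],[1,[0,0,0],[0,0,0]],[1,[0,0,0],[0,0,0]]]'; python3 d.py 620 -180 2 7.3
```

```text
t: 4.0
tcp_pos: [0.6211, -0.1807, 0.0067]
tool_rot: [0.001, 0.659, 0.752, 0.0]
force: [0.4, -0.0, -0.0]
finger_gap: 1.002
t 4.00 tcp [ 621.1 -180.7    6.7] F [ 0.41 -0.03 -0.05] gap 1.002 j [ 0.21  0.8  -0.03  1.92  0.05  0.42  1.85]
tool y yaw 7.48 pitch 0.10; z [ 0.002 -0.001 -1.   ]
shift tool mm [ 0.9 -1.   4.6] turn tool deg [0.1  0.06 0.18]
```

```bash

python3 -m handwheel '[[1,[0.5,-1,4.5],[0,0,0]],[1,[0,0,0],[0,0,0]],[-1,[0,0,0],[0,0,0]],[-1,[0,0,0],[0,0,0]],[-1,[0,0,0],[0,0,0]],[-1,[0,0,0],[0,0,0]],[-1,[0,0,0],[0,0,0]],[-1,[0,0,0],[0,0,0]]]' 80; python3 d.py 620 -180 2 7.3
```

```text
t: 4.8
tcp_pos: [0.6208, -0.1804, 0.0032]
tool_rot: [0.002, 0.659, 0.752, 0.001]
force: [0.5, 0.2, -0.1]
finger_gap: 0.302
t 4.80 tcp [ 620.8 -180.4    3.2] F [ 0.54  0.23 -0.1 ] gap 0.302 j [ 0.21  0.8  -0.03  1.92  0.05  0.41  1.85]
tool y yaw 7.48 pitch 0.21; z [ 0.004 -0.001 -1.   ]
shift tool mm [ 0.5 -0.7  1.2] turn tool deg [0.21 0.09 0.18]
```

```bash

python3 -m handwheel '[[-1,[0,0,-15],[0,0,0]],[-1,[0,0,-30],[0,0,0]],[-1,[0,0,-35],[0,0,0]],[-1,[0,0,-35],[0,0,0]],[-1,[0,0,-35],[0,0,0]],[-1,[0,0,-35],[0,0,0]],[-1,[0,0,-25],[0,0,0]],[-1,[0,0,0],[0,0,0]]]'; python3 d.py 470 100 225 3.4
python3 - <<'E'
from h import *
f=eyes.grab_frame("top");g=eyes.grab_frame("side")
a=cv2.resize(f["frame"][170:280,290:400],None,fx=3.5,fy=3.5,interpolation=cv2.INTER_CUBIC)
b=cv2.resize(g["frame"][60:170,270:380],None,fx=3.5,fy=3.5,interpolation=cv2.INTER_CUBIC)
cv2.imwrite("pics/lift.png",np.hstack([a,b]))
E
```

```text
t: 5.6
tcp_pos: [0.6186, -0.1799, 0.2273]
tool_rot: [0.002, 0.659, 0.752, 0.001]
force: [0.5, -0.2, -0.7]
finger_gap: 0.306
t 5.60 tcp [ 618.6 -179.9  227.3] F [ 0.52 -0.23 -0.65] gap 0.306 j [ 0.22  0.5  -0.04  1.8   0.02  0.83  1.87]
tool y yaw 7.49 pitch 0.20; z [ 0.004 -0.001 -1.   ]
shift tool mm [ 296.9 -110.9    1.5] turn tool deg [0.2  0.07 4.09]
```

View pics/lift.png

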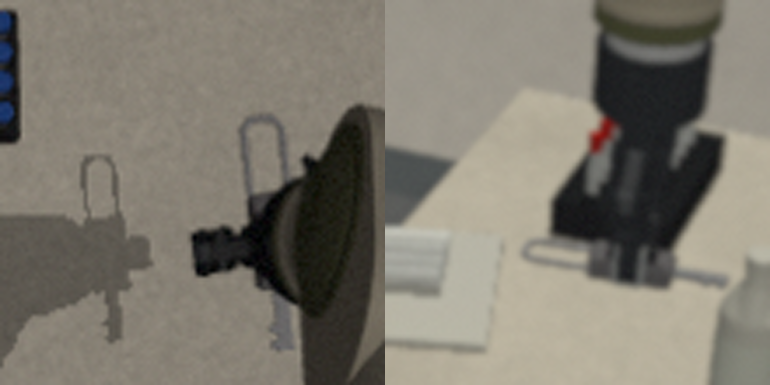

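```bash
python3 - <<'E'
from h import *
f=eyes.grab_frame("top");g=eyes.grab_frame("side")
p,e=tri(f,[290+264/3.5-.4,170+120/3.5-.4],g,[270+141/3.5-.4,60+250/3.5-.4]);s=manip.read_state()
print(p*1000,e*1000,rot(s["tool_rot"]).as_matrix().T@(p-s["tcp_pos"])*1000)
E
python3 -m handwheel '[[-1,[38,-14,0],[0,0,2]],[-1,[38,-14,0],[0,0,2]],[-1,[38,-14,0],[0,0,0]],[-1,[38,-14,0],[0,0,0]],[-1,[38,-14,0],[0,0,0]],[-1,[38,-14,0],[0,0,0]],[-1,[38,-12,0],[0,0,0]],[-1,[0,0,0],[0,0,0]]]'; python3 d.py 470 200 205 3.4
```

```text
[ 693.92427281 -172.82543274  228.89480995] 1.6360978174232732 [-3.7261796  77.63955691 -7.55621522]
t: 6.6
tcp_pos: [0.4911, 0.0858, 0.2111]
tool_rot: [-0.008, 0.687, 0.726, -0.009]
force: [-0.1, 0.0, -0.4]
finger_gap: 0.306
t 6.60 tcp [491.1  85.8 211.1] F [-0.11  0.04 -0.42] gap 0.306 j [-0.25  0.37 -0.05  2.11  0.02  0.69  1.32]
tool y yaw 3.15 pitch -1.43; z [-0.025 -0.002 -1.   ]
shift tool mm [115.2 -14.6   6.4] turn tool deg [-1.43  0.01 -0.25]
```

```bash

python3 -m handwheel '[[-1,[35,-3,4],[-0.7,0,0]],[-1,[35,-3,3],[-0.7,0,0]],[-1,[35,-3,2],[0,0,0]],[-1,[10,0,0],[0,0,0]],[-1,[0,0,0],[0,0,0]],[-1,[0,0,0],[0,0,0]]]'; python3 d.py 480 202 200 3.4
python3 - <<'E'
from h import *
import pickle
f=eyes.grab_frame("top");g=eyes.grab_frame("side");pickle.dump((f,g),open("F1.pkl","wb"))
a=cv2.resize(f["frame"][205:285,160:240],None,fx=5,fy=5,interpolation=cv2.INTER_CUBIC)
b=cv2.resize(g["frame"][215:295,235:315],None,fx=5,fy=5,interpolation=cv2.INTER_CUBIC)
cv2.imwrite("pics/pre.png",np.hstack([a,b]))
E
```

```text
t: 7.2
tcp_pos: [0.4727, 0.2005, 0.1955]
tool_rot: [-0.001, 0.687, 0.726, -0.006]
force: [-0.1, 0.9, -0.1]
finger_gap: 0.305
t 7.20 tcp [472.7 200.5 195.5] F [-0.12  0.9  -0.07] gap 0.305 j [-0.48  0.4  -0.05  2.11  0.03  0.65  1.08]
tool y yaw 3.13 pitch -0.61; z [-0.01  -0.007 -1.   ]
shift tool mm [ 1.1  7.3 -4.5] turn tool deg [-0.61  0.36 -0.27]
```

View pics/pre.png

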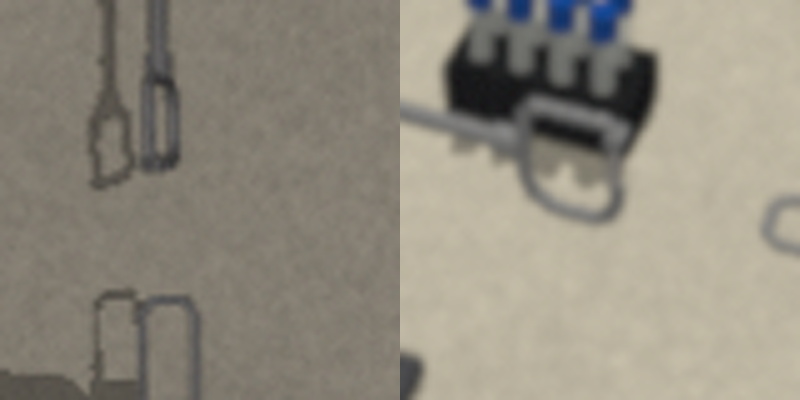

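```bash
python3 - <<'E'
from h import *
import pickle
f,g=pickle.load(open("F1.pkl","rb"))
t=lambda x,y:[160+x/5-.4,205+y/5-.4]
s=lambda x,y:[235+(x-400)/5-.4,215+y/5-.4]
r=lambda a:np.round(np.array(a)*1000,1)
for n,a,b in [("bar mid",t(168.5,299),s(769,224)),("ring top near",t(149,163),s(625,130)),("ring top far",t(150,85),s(530,105)),("bow mid",t(172,125),s(590,215))]:
    p,e=tri(f,a,g,b);print(n,r(p),r(e))
print("eye legs@204",r(onplane(f,[t(144,310),t(193,310),t(147,390),t(196,390)],.204)))
print("hook top wire@228",r(onplane(f,[t(150,85),t(149,163)],.228)),"bow@175",r(onplane(f,[t(172,95),t(172,160)],.175)))
print("rod @205",r(onplane(f,[t(158,10),t(162,72)],.205)))
st=manip.read_state();print(r(st["tcp_pos"]))
E
```

```text
bar mid [549.2 205.2 198.2] 1.6
ring top near [608.5 209.4 227.7] 2.0
ring top far [644.7 211.1 227.5] 2.2
bow mid [624.7 210.2 175.6] 5.5
eye legs@204 [[543.6 214.6 204. ]
 [544.4 192.5 204. ]
 [508.  212.  204. ]
 [508.8 189.9 204. ]]
hook top wire@228 [[643.6 210.6 228. ]
 [609.5 209.6 228. ]] bow@175 [[641.2 211.8 175. ]
 [611.1 210.6 175. ]]
rod @205 [[678.4 213.5 205. ]
 [650.5 210.5 205. ]]
[473.  200.  195.9]
```

```bash

python3 -m handwheel '[[-1,[2.5,8,-5.5],[-0.6,0.3,-0.2]],[-1,[0,8,0],[0,0,0]],[-1,[0,4,0],[0,0,0]],[-1,[0,0,0],[0,0,0]],[-1,[0,0,0],[0,0,0]]]'; python3 d.py 515 205.1 201.5 3.4
```

```text
t: 7.8
tcp_pos: [0.4965, 0.2, 0.2023]
tool_rot: [0.001, 0.689, 0.725, 0.001]
force: [-0.3, -0.3, -1.6]
finger_gap: 0.304
t 7.80 tcp [496.5 200.  202.3] F [-0.32 -0.3  -1.59] gap 0.304 j [-0.46  0.41 -0.05  2.06  0.03  0.67  1.1 ]
tool y yaw 2.91 pitch 0.15; z [ 0.003 -0.001 -1.   ]
shift tool mm [ 4.2 18.7  0.8] turn tool deg [ 0.15  0.06 -0.49]
```

```bash

python3 -m handwheel '[[-1,[4,6,0],[0,0,-0.5]],[-1,[0,5,0],[0,0,0]],[-1,[0,0,0],[0,0,0]],[-1,[0,0,0],[0,0,0]]]'; python3 d.py 515 205 202 3.4
python3 - <<'E'
from h import *
import pickle
f=eyes.grab_frame("top");g=eyes.grab_frame("side");pickle.dump((f,g),open("F2.pkl","wb"))
a=cv2.resize(f["frame"][205:285,160:240],None,fx=5,fy=5,interpolation=cv2.INTER_CUBIC)
b=cv2.resize(g["frame"][215:295,235:315],None,fx=5,fy=5,interpolation=cv2.INTER_CUBIC)
cv2.imwrite("pics/pre2.png",np.hstack([a,b]))
E
```

```text
t: 8.2
tcp_pos: [0.508, 0.2051, 0.2022]
tool_rot: [0.001, 0.685, 0.728, 0.0]
force: [0.0, 0.1, -0.5]
finger_gap: 0.304
t 8.20 tcp [508.  205.1 202.2] F [ 0.03  0.08 -0.53] gap 0.304 j [-0.45  0.43 -0.05  2.04  0.03  0.68  1.11]
tool y yaw 3.48 pitch 0.13; z [ 0.002 -0.001 -1.   ]
shift tool mm [-0.5  7.   0.2] turn tool deg [0.13 0.06 0.08]
```

View pics/pre2.png

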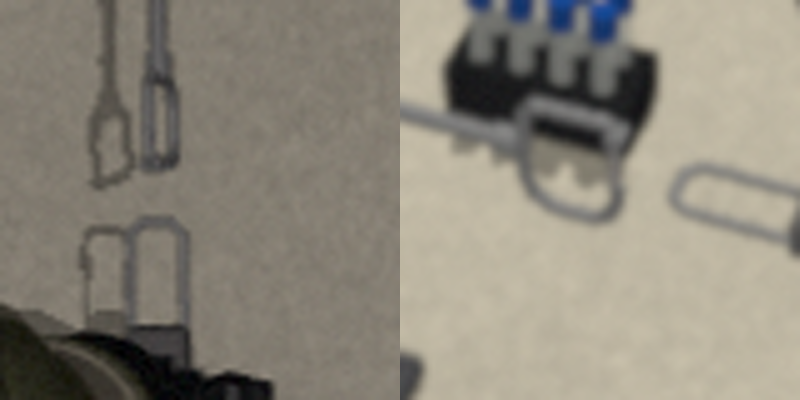

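```bash
python3 - <<'E'
from h import *
import pickle
f,g=pickle.load(open("F2.pkl","rb"))
t=lambda x,y:[160+x/5-.4,205+y/5-.4]
s=lambda x,y:[235+(x-400)/5-.4,215+y/5-.4]
r=lambda a:np.round(np.array(a)*1000,1)
p,e=tri(f,t(160,221),g,s(678,184));print(r(p),r(e))
print(r(onplane(f,[t(134,240),t(185,240),t(134,310),t(186,310)],.206)))
# predicted projections of bar corners for z 200..212
for z in (.200,.206,.212): print(z,((proj(g,[[.584,.221,z],[.584,.197,z],[.535,.206,z]])-[235-.4,215-.4])*5+[400,0]).round(0).tolist())
E
```

```text
[584.8 208.5 207.8] 2.2
[[574.8 219.9 206. ]
 [575.5 196.9 206. ]
 [543.6 218.7 206. ]
 [544.4 195.3 206. ]]
0.2 [[669.0, 221.0], [694.0, 179.0], [806.0, 234.0]]
0.206 [[670.0, 210.0], [694.0, 168.0], [807.0, 223.0]]
0.212 [[670.0, 199.0], [695.0, 157.0], [808.0, 212.0]]
```

```bash

python3 -m handwheel '[[-1,[0,6,0.5],[0,0,0]],[-1,[0,4,0.5],[0,0,0]],[-1,[0,0,0],[0,0,0]],[-1,[0,0,0],[0,0,0]]]'; python3 d.py 520 206 201.5 3.4; python3 -m handwheel '[[-1,[0,2,0],[0,0,0]],[-1,[0,2,0],[0,0,0]],[-1,[0,0,0],[0,0,0]]]'; python3 d.py 524 206 201.5 3.4
```

```text
t: 8.7
tcp_pos: [0.5187, 0.2056, 0.2011]
tool_rot: [0.001, 0.685, 0.728, 0.0]
force: [-0.7, 0.2, -0.4]
finger_gap: 0.305
t 8.70 tcp [518.7 205.6 201.1] F [-0.69  0.16 -0.39] gap 0.305 j [-0.45  0.44 -0.05  2.02  0.04  0.69  1.12]
tool y yaw 3.48 pitch 0.12; z [ 0.002 -0.001 -1.   ]
shift tool mm [ 0.3  1.4 -0.4] turn tool deg [0.12 0.07 0.08]
t: 9.0
tcp_pos: [0.5229, 0.2058, 0.2011]
tool_rot: [0.001, 0.685, 0.728, 0.0]
force: [-1.5, 1.3, -0.5]
finger_gap: 0.303
t 9.00 tcp [522.9 205.8 201.1] F [-1.52  1.28 -0.53] gap 0.303 j [-0.44  0.44 -0.05  2.01  0.03  0.69  1.12]
tool y yaw 3.48 pitch 0.12; z [ 0.002 -0.001 -1.   ]
shift tool mm [ 0.1  1.1 -0.4] turn tool deg [0.12 0.07 0.08]
```

```bash

for i in 1; do python3 -m handwheel '[[-1,[0,2,0],[0,0,0]],[-1,[0,0,0],[0,0,0]]]';  done | grep -E "tcp|force"; python3 -m handwheel '[[-1,[0,2,0],[0,0,0]],[-1,[0,0,0],[0,0,0]]]' | grep -E "tcp|force"
```

```text
tcp_pos: [0.525, 0.206, 0.2012]
force: [-0.6, 0.8, 0.0]
tcp_pos: [0.5271, 0.2061, 0.2012]
force: [1.0, -0.1, 0.7]
```

```bash

python3 -m handwheel '[[-1,[0,2,0],[0,0,0]],[-1,[0,0,0],[0,0,0]]]' | grep -E "tcp|force";python3 -m handwheel '[[-1,[0,2,0],[0,0,0]],[-1,[0,0,0],[0,0,0]]]' | grep -E "tcp|force"
```

```text
tcp_pos: [0.5293, 0.2062, 0.2012]
force: [-0.8, 0.2, -0.8]
tcp_pos: [0.5305, 0.2062, 0.2009]
force: [-1.2, 0.2, -0.6]
```

```bash

python3 -m handwheel '[[-1,[0,2,0],[0,0,0]],[-1,[0,0,0],[0,0,0]]]' | grep -E "tcp|force";python3 -m handwheel '[[-1,[0,2,0],[0,0,0]],[-1,[0,0,0],[0,0,0]]]' | grep -E "tcp|force"
```

```text
tcp_pos: [0.531, 0.2062, 0.2006]
force: [-3.6, 0.2, 0.8]
tcp_pos: [0.5321, 0.2062, 0.2005]
force: [-4.4, 0.2, 1.8]
```

```bash

python3 -m handwheel '[[-1,[0,2,-0.3],[0,0,0]],[-1,[0,2,0],[0,0,0]]]' | grep -E "tcp|force";python3 -m handwheel '[[-1,[0,2,-0.3],[0,0,0]],[-1,[0,2,0],[0,0,0]]]' | grep -E "tcp|force";python3 -m handwheel '[[-1,[0,2,-0.3],[0,0,0]],[-1,[0,2,0],[0,0,0]]]' | grep -E "tcp|force"; python3 d.py
```

```text
tcp_pos: [0.5345, 0.2063, 0.2004]
force: [-5.8, -0.2, 0.8]
tcp_pos: [0.5364, 0.2063, 0.2001]
force: [-7.1, -0.0, 1.6]
tcp_pos: [0.5379, 0.2062, 0.1996]
force: [-6.9, 0.6, 1.3]
t 10.80 tcp [537.9 206.2 199.6] F [-6.86  0.57  1.33] gap 0.302 j [-0.43  0.47 -0.05  1.96  0.03  0.73  1.14]
tool y yaw 3.63 pitch -0.99; z [-0.017 -0.007 -1.   ]
```

```bash

python3 -m handwheel '[[-1,[0,1.5,-1],[-1,0,0]],[-1,[0,1.5,-1],[-0.3,0,0]]]' | grep -E "tcp|force";python3 d.py; python3 -m handwheel '[[-1,[0,2,-0.5],[-0.2,0,0]],[-1,[0,2,-0.3],[-0.2,0,0]]]' | grep -E "tcp|force"; python3 d.py
```

```text
tcp_pos: [0.5385, 0.2059, 0.1998]
force: [-4.5, 0.7, -7.0]
t 11.00 tcp [538.5 205.9 199.8] F [-4.55  0.71 -7.02] gap 0.304 j [-0.44  0.46 -0.04  1.97  0.04  0.71  1.13]
tool y yaw 3.67 pitch -0.00; z [ 0.    -0.007 -1.   ]
tcp_pos: [0.54, 0.2058, 0.1992]
force: [-6.8, -0.9, -1.7]
t 11.20 tcp [540.  205.8 199.2] F [-6.81 -0.88 -1.69] gap 0.307 j [-0.44  0.46 -0.04  1.97  0.04  0.71  1.13]
tool y yaw 3.72 pitch 0.09; z [ 0.002 -0.009 -1.   ]
```

```bash
python3 - <<'E'
from h import *
import pickle
f=eyes.grab_frame("top");g=eyes.grab_frame("side");pickle.dump((f,g),open("F3.pkl","wb"))
a=cv2.resize(f["frame"][205:285,160:240],None,fx=5,fy=5,interpolation=cv2.INTER_CUBIC)
b=cv2.resize(g["frame"][215:295,235:315],None,fx=5,fy=5,interpolation=cv2.INTER_CUBIC)
cv2.imwrite("pics/push.png",np.hstack([a,b]))
E
python3 d.py
```

```text
t 11.30 tcp [540.  205.8 199.3] F [-6.75  0.17 -2.45] gap 0.304 j [-0.44  0.46 -0.04  1.97  0.04  0.71  1.13]
tool y yaw 3.72 pitch 0.09; z [ 0.002 -0.009 -1.   ]
```

View pics/push.png

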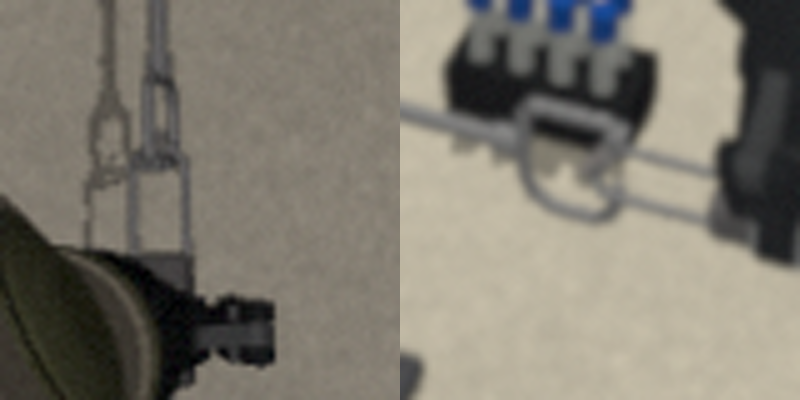

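```bash
python3 - <<'E'
from h import *
import pickle
f,g=pickle.load(open("F3.pkl","rb"))
for z in (.198,.202,.206): print(z,((proj(g,[[.600,.221,z],[.575,.219,z],[.600,.197,z],[.575,.195,z]])-[235-.4,215-.4])*5+[400,0]).round(0).tolist())
E
```

```text
0.198 [[630.0, 212.0], [693.0, 229.0], [655.0, 170.0], [718.0, 186.0]]
0.202 [[630.0, 205.0], [694.0, 221.0], [656.0, 163.0], [718.0, 179.0]]
0.206 [[630.0, 198.0], [694.0, 214.0], [656.0, 156.0], [718.0, 172.0]]
```

```bash

python3 -m handwheel '[[-1,[0,2,-0.2],[-0.1,0,0]],[-1,[0,2,-0.2],[-0.1,0,0]],[-1,[0,2,-0.2],[-0.1,0,0]]]' | grep -E "tcp|force";python3 d.py; python3 -m handwheel '[[-1,[0,2,-0.2],[-0.1,0,0]],[-1,[0,2,-0.2],[-0.1,0,0]],[-1,[0,2,-0.2],[-0.1,0,0]]]' | grep -E "tcp|force";python3 d.py
```

```text
tcp_pos: [0.5421, 0.2057, 0.1986]
force: [-8.1, 0.1, -0.5]
t 11.60 tcp [542.1 205.7 198.6] F [-8.12  0.14 -0.5 ] gap 0.303 j [-0.44  0.47 -0.04  1.97  0.04  0.72  1.13]
tool y yaw 3.78 pitch -0.08; z [-0.001 -0.011 -1.   ]
tcp_pos: [0.5442, 0.2054, 0.1979]
force: [-7.3, -0.5, -1.1]
t 11.90 tcp [544.2 205.4 197.9] F [-7.28 -0.47 -1.09] gap 0.308 j [-0.44  0.47 -0.04  1.96  0.04  0.72  1.13]
tool y yaw 3.83 pitch -0.27; z [-0.004 -0.013 -1.   ]
```

```bash

python3 -m handwheel '[[-1,[0.3,2.5,-1],[-0.2,0.2,0.1]],[-1,[0.3,2.5,-1],[-0.2,0.2,0.1]],[-1,[0.3,2.5,-0.8],[-0.2,0.2,0.1]]]' | grep -E "tcp|force";python3 d.py; python3 -m handwheel '[[-1,[0.3,2.5,-0.8],[-0.2,0,0.1]],[-1,[0.3,2.5,-0.8],[-0.1,0,0.1]]]' | grep -E "tcp|force";python3 d.py
```

```text
tcp_pos: [0.5474, 0.2059, 0.199]
force: [-8.2, -0.3, -2.4]
t 12.20 tcp [547.4 205.9 199. ] F [-8.2  -0.28 -2.4 ] gap 0.302 j [-0.43  0.47 -0.04  1.95  0.04  0.72  1.14]
tool y yaw 3.57 pitch -0.21; z [-0.003 -0.006 -1.   ]
tcp_pos: [0.5493, 0.2061, 0.1993]
force: [-8.0, -0.7, -2.4]
t 12.40 tcp [549.3 206.1 199.3] F [-7.99 -0.7  -2.4 ] gap 0.303 j [-0.43  0.47 -0.04  1.95  0.04  0.73  1.14]
tool y yaw 3.38 pitch -0.30; z [-0.005 -0.007 -1.   ]
```

```bash

python3 -m handwheel '[[-1,[0.4,2.5,-0.8],[-0.3,0,0]],[-1,[0.4,2.5,-0.8],[-0.3,0,0]]]' | grep -E "tcp|force"; python3 -m handwheel '[[-1,[0.3,2.5,-0.8],[-0.2,0,0]],[-1,[0.3,2.5,-0.8],[-0.1,0,0]]]' | grep -E "tcp|force";python3 d.py
```

```text
tcp_pos: [0.5512, 0.2061, 0.1994]
force: [-7.5, -0.1, -2.2]
tcp_pos: [0.553, 0.2061, 0.1995]
force: [-6.5, -0.0, -3.0]
t 12.80 tcp [553.  206.1 199.5] F [-6.52 -0.02 -3.04] gap 0.304 j [-0.43  0.48 -0.04  1.94  0.04  0.73  1.13]
tool y yaw 3.40 pitch -0.22; z [-0.003 -0.012 -1.   ]
```

```bash

python3 -m handwheel '[[-1,[0.4,2.5,-0.8],[-0.2,0.2,0]]]' | grep -E "tcp|force"; python3 -m handwheel '[[-1,[0.4,2.5,-0.8],[-0.2,0.2,0]]]' | grep -E "tcp|force"; python3 -m handwheel '[[-1,[0.4,2.5,-0.8],[-0.2,0,0]]]' | grep -E "tcp|force"; python3 d.py
```

```text
tcp_pos: [0.5541, 0.2063, 0.1995]
force: [-5.4, 0.0, -4.6]
tcp_pos: [0.5554, 0.2065, 0.1995]
force: [-4.2, -0.2, -5.1]
tcp_pos: [0.5575, 0.2066, 0.1997]
force: [-1.6, -0.1, -6.8]
t 13.10 tcp [557.5 206.6 199.7] F [-1.63 -0.13 -6.78] gap 0.303 j [-0.43  0.48 -0.04  1.93  0.04  0.73  1.14]
tool y yaw 3.41 pitch -0.05; z [-0.001 -0.008 -1.   ]
```

```bash

python3 -m handwheel '[[-1,[0,1.5,0],[0,0,0]]]' | grep -E "tcp|force"; python3 -m handwheel '[[-1,[0,1.5,0],[0,0,0]]]' | grep -E "tcp|force"; python3 d.py
```

```text
tcp_pos: [0.5603, 0.2069, 0.2]
force: [0.6, 0.4, -0.2]
tcp_pos: [0.5634, 0.2072, 0.2006]
force: [-0.0, 0.8, -0.7]
t 13.30 tcp [563.4 207.2 200.6] F [-0.04  0.77 -0.67] gap 0.307 j [-0.42  0.48 -0.04  1.92  0.04  0.73  1.14]
tool y yaw 3.39 pitch 0.24; z [ 0.005 -0.006 -1.   ]
```

```bash

python3 -m handwheel '[[-1,[0,-2,0],[0,0,0]],[-1,[0,-1,0],[0,0,0]],[-1,[0,0,0],[0,0,0]]]' | grep -E "tcp|force"; python3 d.py
python3 - <<'E'
from h import *
import pickle
f=eyes.grab_frame("top");g=eyes.grab_frame("side");pickle.dump((f,g),open("F4.pkl","wb"))
a=cv2.resize(f["frame"][205:285,160:240],None,fx=5,fy=5,interpolation=cv2.INTER_CUBIC)
b=cv2.resize(g["frame"][215:295,235:315],None,fx=5,fy=5,interpolation=cv2.INTER_CUBIC)
cv2.imwrite("pics/in.png",np.hstack([a,b]))
E
```

```text
tcp_pos: [0.5629, 0.2076, 0.202]
force: [-0.1, -1.1, -0.5]
t 13.60 tcp [562.9 207.6 202. ] F [-0.12 -1.11 -0.53] gap 0.307 j [-0.42  0.48 -0.04  1.93  0.04  0.73  1.14]
tool y yaw 3.36 pitch 0.55; z [ 0.01  -0.004 -1.   ]
```

View pics/in.png

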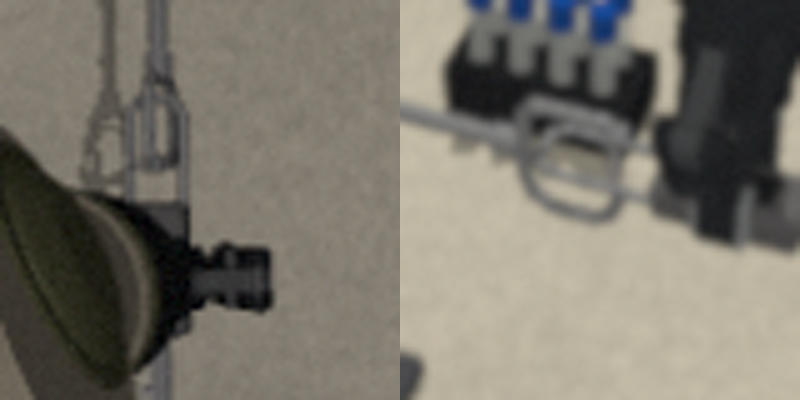

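```bash

python3 -m handwheel '[[-1,[0,-3,0],[0,0,0]],[-1,[0,-3,0],[0,0,0]],[-1,[0,0,0],[0,0,0]]]' | grep -E "tcp|force"; python3 -m handwheel '[[-1,[0,0,5],[0.3,0,0]],[-1,[0,0,5],[0.3,0,0]],[-1,[0,0,3],[0,0,0]],[-1,[0,0,0],[0,0,0]]]' | grep -E "tcp|force"; python3 d.py
```

```text
tcp_pos: [0.5562, 0.2072, 0.2019]
force: [1.3, -0.3, 0.5]
tcp_pos: [0.5561, 0.2072, 0.1875]
force: [0.5, 0.0, -1.5]
t 14.40 tcp [556.1 207.2 187.5] F [ 0.48  0.01 -1.47] gap 0.301 j [-0.42  0.5  -0.04  1.95  0.04  0.71  1.14]
tool y yaw 3.37 pitch -0.13; z [-0.002 -0.005 -1.   ]
```

```bash

python3 -m handwheel '[[-1,[0,0,4],[0,0,0]],[-1,[0,0,3],[0,0,0]],[-1,[0,0,0],[0,0,0]]]' | grep -E "tcp|force"; python3 -m handwheel '[[-1,[0,0,1.5],[0,0,0]],[-1,[0,0,0],[0,0,0]]]' | grep -E "tcp|force"; python3 d.py
```

```text
tcp_pos: [0.5561, 0.2071, 0.1796]
force: [0.8, 0.3, -0.4]
tcp_pos: [0.5561, 0.2071, 0.1779]
force: [-0.1, 1.2, -0.8]
t 14.90 tcp [556.1 207.1 177.9] F [-0.14  1.18 -0.8 ] gap 0.308 j [-0.42  0.51 -0.04  1.95  0.04  0.69  1.14]
tool y yaw 3.37 pitch -0.16; z [-0.002 -0.005 -1.   ]
```

```bash
cat > b.py <<'E'
from d import *
import sys
b=np.array([0,76,-5.6])
s=manip.read_state();Rm=rot(s["tool_rot"]).as_matrix();p=np.array(s["tcp_pos"])*1000
bar=p+Rm@b;show();print("bar",bar.round(1),"tau",np.round(s["torque"],2))
if len(sys.argv)>1:
    tgt=np.array([631.9,211.6,183.5]);G=target(3.4,float(sys.argv[1]))
    print("shift",(Rm.T@(tgt-G@b-p)).round(1),"turn",np.degrees(R.from_matrix(Rm.T@G).as_rotvec()).round(2))
E
python3 b.py 8
python3 -m handwheel '[[-1,[0,0.8,5.3],[-4,0,0]],[-1,[0,0.8,5.3],[-4,0,0]],[-1,[0,0,0],[0,0,0]]]' | grep force; python3 b.py 16
```

```text
t 14.90 tcp [556.1 207.1 177.9] F [-0.14  1.18 -0.8 ] gap 0.308 j [-0.42  0.51 -0.04  1.95  0.04  0.69  1.14]
tool y yaw 3.37 pitch -0.16; z [-0.002 -0.005 -1.   ]
bar [632.  211.6 183.3] tau [-0.04 -0.03  0.02]
shift [ 0.1  1.5 10.5] turn [-8.16  0.3  -0.01]
force: [-0.8, -0.4, -1.1]
t 15.20 tcp [559.  207.  167.5] F [-0.81 -0.4  -1.11] gap 0.305 j [-0.5   0.48  0.02  2.06  0.11  0.47  1.05]
tool y yaw 3.36 pitch 8.13; z [ 0.141  0.004 -0.99 ]
bar [633.3 211.4 183.8] tau [-0.01  0.19  0.03]
shift [ 0.3  0.1 10.4] turn [-7.87  0.25 -0.03]
```

```bash

python3 -m handwheel '[[-1,[0,0.3,5.2],[-4,0,0]],[-1,[0,0.3,5.2],[-4,0,0]],[-1,[0,0,0],[0,0,0]]]' | grep force; python3 b.py 24
```

```text
force: [-0.0, -0.4, -0.3]
t 15.50 tcp [563.  207.2 158.4] F [-0.02 -0.4  -0.33] gap 0.306 j [-0.63  0.48  0.16  2.17  0.21  0.25  0.93]
tool y yaw 3.35 pitch 16.25; z [ 0.28   0.012 -0.96 ]
bar [634.3 211.4 185. ] tau [0.03 0.32 0.05]
shift [ 0.3 -1.3 11. ] turn [-7.75  0.28 -0.03]
```

```bash

python3 -m handwheel '[[-1,[0,-0.6,5.5],[-4,0,0]],[-1,[0,-0.6,5.5],[-4,0,0]],[-1,[0,0,0],[0,0,0]]]' | grep force; python3 b.py 32
```

```text
force: [0.7, -0.7, -0.3]
t 15.80 tcp [564.6 203.2 151.5] F [ 0.67 -0.73 -0.32] gap 0.307 j [-0.72  0.5   0.25  2.23  0.47  0.13  0.65]
tool y yaw 3.46 pitch 20.73; z [ 0.355 -0.001 -0.935]
bar [633.6 207.5 183.6] tau [0.01 0.37 0.02]
shift [ 4.7  1.2 14.3] turn [-11.27   1.26   0.18]
```

```bash

python3 -m handwheel '[[-1,[2.5,0,0.5],[0,0,0]],[-1,[2,0,0],[0,0,0]],[-1,[0,0,0],[0,0,0]]]' | grep force; python3 b.py 20.7
```

```text
force: [0.5, 0.6, -0.7]
t 16.10 tcp [567.2 208.2 152. ] F [ 0.46  0.57 -0.74] gap 0.300 j [-0.72  0.5   0.25  2.22  0.46  0.14  0.65]
tool y yaw 3.34 pitch 20.68; z [ 0.354 -0.001 -0.935]
bar [636.2 212.4 184.1] tau [ 0.01  0.4  -0.03]
shift [-0.5 -4.3 -0.9] turn [-0.02  1.28 -0.05]
```

```bash

python3 -m handwheel '[[-1,[-0.5,-4,-1],[0,0,0]],[-1,[0,0,0],[0,0,0]]]' | grep force; python3 b.py
python3 -m handwheel '[[-1,[0,-0.4,1],[0,0,0]],[-1,[0,-0.4,1],[0,0,0]],[-1,[0,0,0],[0,0,0]]]' | grep -E "tcp|force";python3 -m handwheel '[[-1,[0,-0.4,1],[0,0,0]],[-1,[0,0,0],[0,0,0]]]' | grep -E "tcp|force"; python3 b.py
```

```text
force: [-0.3, -0.1, -0.8]
t 16.30 tcp [563.6 207.1 151.8] F [-0.26 -0.05 -0.84] gap 0.301 j [-0.73  0.5   0.25  2.23  0.47  0.13  0.64]
tool y yaw 3.26 pitch 20.68; z [ 0.354 -0.001 -0.935]
bar [632.6 211.2 183.9] tau [-0.02  0.45 -0.01]
tcp_pos: [0.5635, 0.2068, 0.1497]
force: [0.0, -0.2, -0.9]
tcp_pos: [0.5634, 0.2068, 0.1484]
force: [-0.0, 1.5, -0.5]
t 16.80 tcp [563.4 206.8 148.4] F [-0.03  1.49 -0.48] gap 0.306 j [-0.73  0.5   0.25  2.23  0.48  0.12  0.63]
tool y yaw 3.24 pitch 20.66; z [ 0.353 -0.002 -0.935]
bar [632.4 210.8 180.5] tau [-0.03  0.47  0.04]
```

```bash

python3 -m handwheel '[[-1,[0,-0.4,1],[0,0,0]],[-1,[0,0,0],[0,0,0]]]' | grep -E "tcp|force";python3 -m handwheel '[[-1,[0,-0.4,1],[0,0,0]],[-1,[0,0,0],[0,0,0]]]' | grep -E "tcp|force"; python3 b.py
python3 - <<'E'
from h import *
f=eyes.grab_frame("top");g=eyes.grab_frame("side")
a=cv2.resize(f["frame"][205:285,160:240],None,fx=5,fy=5,interpolation=cv2.INTER_CUBIC)
b=cv2.resize(g["frame"][215:295,235:315],None,fx=5,fy=5,interpolation=cv2.INTER_CUBIC)
cv2.imwrite("pics/low.png",np.hstack([a,b]))
E
```

```text
tcp_pos: [0.5635, 0.2068, 0.1473]
force: [0.3, -0.5, -0.7]
tcp_pos: [0.5638, 0.2068, 0.1465]
force: [-0.4, 0.2, 1.6]
t 17.20 tcp [563.8 206.8 146.5] F [-0.38  0.2   1.57] gap 0.302 j [-0.73  0.51  0.25  2.23  0.5   0.12  0.61]
tool y yaw 3.22 pitch 20.72; z [ 0.354 -0.001 -0.935]
bar [632.8 210.8 178.6] tau [-0.1   0.25 -0.05]
```

View pics/low.png

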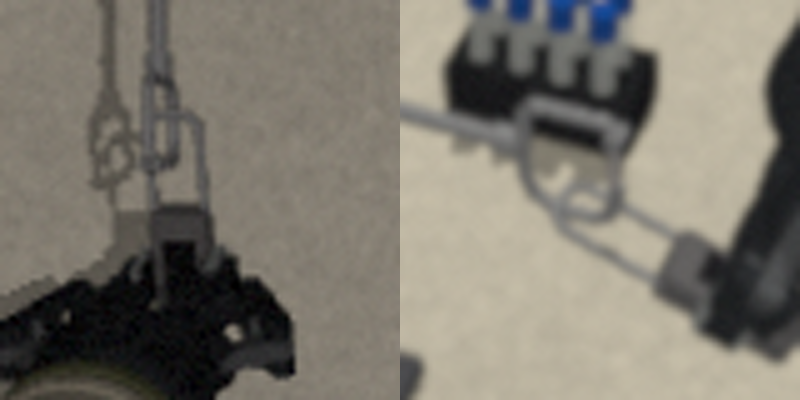

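```bash

python3 -m handwheel '[[1,[0,0,0],[0,0,0]],[1,[0,0,0],[0,0,0]],[1,[0,0,0],[0,0,0]],[1,[0,0,0],[0,0,0]],[1,[0,0,0],[0,0,0]],[1,[0,0,-15],[0,0,0]],[1,[0,-5,-30],[0,0,0]],[1,[0,-10,-30],[0,0,0]]]' | grep -E "force|gap"; python3 d.py
python3 -m handwheel '[[1,[0,-20,-30],[0,0,0]],[1,[0,-20,-20],[0,0,0]],[1,[0,0,0],[0,0,0]],[1,[0,0,0],[0,0,0]],[1,[0,0,0],[0,0,0]],[1,[0,0,0],[0,0,0]],[1,[0,0,0],[0,0,0]],[1,[0,0,0],[0,0,0]]]' | grep -E "force|gap"; python3 d.py
python3 - <<'E'
from h import *
f=eyes.grab_frame("top");g=eyes.grab_frame("side")
a=cv2.resize(f["frame"][185:285,160:260],None,fx=4,fy=4,interpolation=cv2.INTER_CUBIC)
b=cv2.resize(g["frame"][215:315,215:315],None,fx=4,fy=4,interpolation=cv2.INTER_CUBIC)
cv2.imwrite("pics/rel.png",np.hstack([a,b]))
E
```

```text
force: [-0.2, 0.1, 0.5]
finger_gap: 1.002
t 18.10 tcp [522.7 205.7 209.5] F [-0.19  0.07  0.49] gap 1.002 j [-0.75  0.35  0.2   2.25  0.47  0.27  0.62]
tool y yaw 3.28 pitch 20.45; z [ 0.35  -0.005 -0.937]
force: [0.3, -0.7, -0.2]
finger_gap: 0.996
t 18.90 tcp [467.1 203.8 245. ] F [ 0.33 -0.68 -0.2 ] gap 0.996 j [-0.85  0.24  0.23  2.31  0.49  0.35  0.55]
tool y yaw 3.18 pitch 20.59; z [ 0.352 -0.003 -0.936]
```

View pics/rel.png

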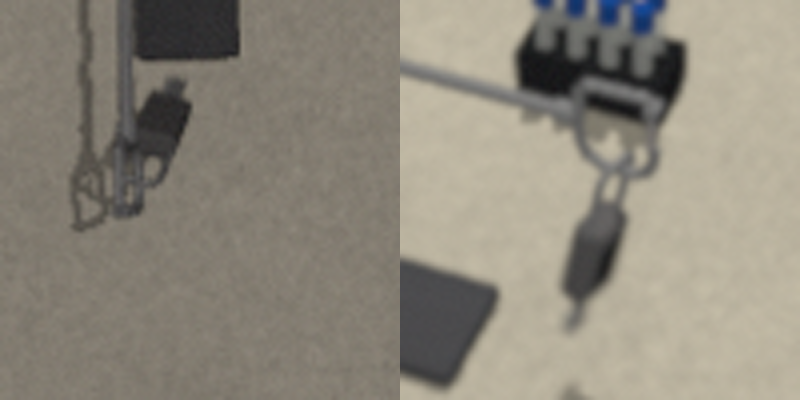

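Hanging and still swaying; the arm is clear. I let time pass so that the sway dies down.

```bash

for i in 1 2 3 4 5 6; do python3 -m handwheel '[[1,[0,0,0],[0,0,0]],[1,[0,0,0],[0,0,0]],[1,[0,0,0],[0,0,0]],[1,[0,0,0],[0,0,0]],[1,[0,0,0],[0,0,0]],[1,[0,0,0],[0,0,0]],[1,[0,0,0],[0,0,0]],[1,[0,0,0],[0,0,0]]]' >/dev/null; done
python3 - <<'E'
from h import *
I=[]
for i in range(8):
    g=eyes.grab_frame("side");
    for _ in range(1): pass
    I.append(cv2.resize(g["frame"][225:310,240:290],None,fx=3.8,fy=3.5,interpolation=cv2.INTER_CUBIC))
cv2.imwrite("pics/sw.png",np.vstack([np.hstack(I[:4]),np.hstack(I[4:])]));print(manip.read_state()["t"])
E
```

```text
24.2
```

View pics/sw.png

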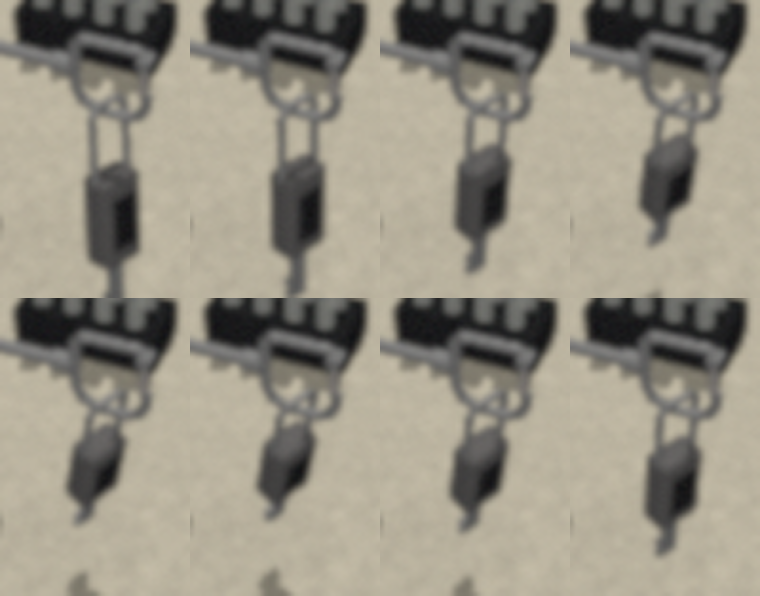

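```bash

for i in $(seq 24); do python3 -m handwheel '[[1,[0,0,0],[0,0,0]],[1,[0,0,0],[0,0,0]],[1,[0,0,0],[0,0,0]],[1,[0,0,0],[0,0,0]],[1,[0,0,0],[0,0,0]],[1,[0,0,0],[0,0,0]],[1,[0,0,0],[0,0,0]],[1,[0,0,0],[0,0,0]]]' >/dev/null; done
python3 - <<'E'
from h import *
I=[]
for i in range(16):
    g=eyes.grab_frame("side");
    if i%2==0: I.append(cv2.resize(g["frame"][225:310,240:290],None,fx=3.8,fy=3.5,interpolation=cv2.INTER_CUBIC))
cv2.imwrite("pics/sw2.png",np.vstack([np.hstack(I[:4]),np.hstack(I[4:])]));print(manip.read_state()["t"])
E
python3 d.py
```

```text
44.2
t 44.20 tcp [467.  203.7 244.9] F [-0.37 -0.44  0.16] gap 1.001 j [-0.85  0.24  0.23  2.31  0.49  0.35  0.55]
tool y yaw 3.18 pitch 20.58; z [ 0.352 -0.004 -0.936]
```

View pics/sw2.png

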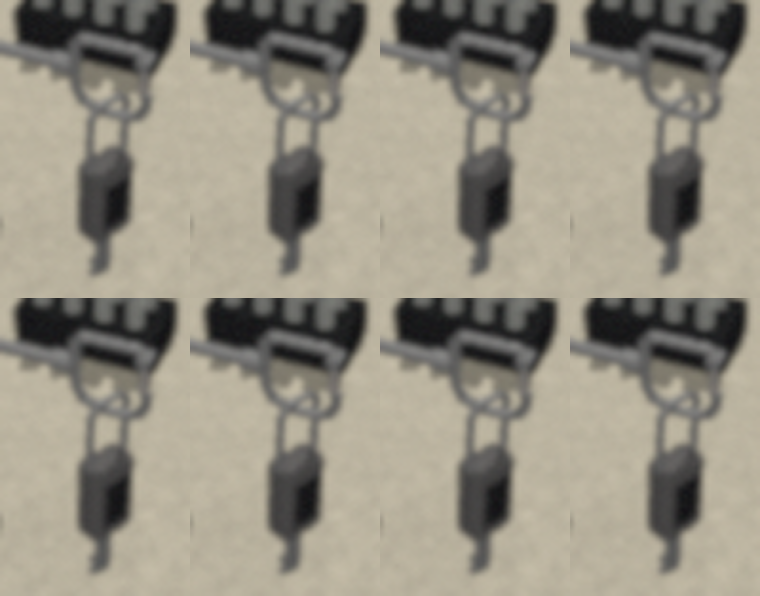

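```bash
python3 -c "
from bench import manip
print(manip.sign_off())"
```

```text
the job is handed in; nothing more can be done
None
```

The key is clipped into the snap hook and hangs still from the bow by its eye. I handed the job in at about 44 s; no verdict was reported.

- **Grasp:** I found the key and stand in the two pictures. The hook stood about 25 mm further out than given, and I allowed for that. I gripped the head with 80 N and lifted the key.
- **Gate:** I pushed the level eye, at about z = 206 mm, against the gate in small steps. The gate yielded from about 4 N, and the highest force I read was about 8.5 N. About 30 mm after contact the force fell below 1 N. The tool ran on a few millimetres after the snap, so I pulled it back before it reached the back of the hook. The picture showed the bar inside and the gate shut.
- **Lowering and release:** I lowered the eye and tilted the key about 21° head-down. I wanted more tilt, but joint 6 reached its limit. I set the bar on the bow (about 1.6 N felt), opened the gripper and backed off.
- **Last checks:** The key swung strongly at first, so I waited about 25 s. The final sequence of eight side pictures showed no visible motion, the key pointing down and the bar on the bow. The gripper was open and well clear, with no force above noise.
- **Not checked:**
  - I did not measure the final eye position numerically; the last check was by picture only.
  - I did not re-measure the rack, tub or bottle, though no move went near them.
  - Camera and arm estimates of the eye's height differed by up to about 4 mm. I used the arm-based value, and later pictures and the felt contact agreed with it.

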